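Load the capacitor test fixture by size

ROBOT

A 6-joint arm with a two-finger parallel gripper is mounted at the origin on the work surface. World frame = base frame: x ahead of the robot, y to its left, z up, the work surface at z = 0. Lengths are in m, angles in degrees, forces in N, time in s.
With the tool pointing down it reaches from about 0.325 to 0.775 m from the base axis. Payload 5.5 kg.
Tool frame: the origin (TCP) lies at the centre of the arm's flange, where the gripper is bolted on; the fingertips stand 173 mm ahead of it and the grasp point (between the pads) lies 155 mm ahead of it (grip_depth is the distance from the TCP to the grasp point, in m); z points along the fingers, x is the direction in which the jaws open and shut, and the axes are right-handed (so a half turn about z gives the same grasp; the last joint's range is limited). The gripper opens to 85 mm and grips with 20 to 120 N. Pads are 22 mm wide; open, the fingers measure 114 mm over their backs; the gripper's body (76 mm by 85 mm) begins 54 mm behind the grasp point. The pads swing forward as they close: fully open they stand 13 mm farther back than shut.
Start: joints at [66.996, 5.22, 70.514, -0, 104.267, -3.249], TCP at [0.203, 0.565, 0.405] pointing down, gripper open.
Joint ranges: [-164.24, 164.24], [-49.07, 125.15], [9.68, 141.18], [-86.29, 266.29], [3.28, 154.24], [-151.56, 151.56]. Speed limits (degrees/s): [147.25, 147.25, 172.46, 180, 180, 180].

INTERFACE

Orientations are given as a 3x3 rotation matrix whose columns are the frame's x, y, z axes.
In Python, from workcell import * gives the robot as it stands.
- The arm moves only by the tool carry_out, never from a script. Its argument "steps" is a list of rows, each an object of numbers: "x", "y", "z": the shift along the tool's x, y, z in m; "twist": the turn about the tool's z in rad; "gripper": the finger opening in m, from 0 to 0.0854. A call has 1 to 12 rows; each row is the pose to reach, as a shift and turn from the pose commanded when the call began, along the tool's axes at that moment; what a row does not reach only later rows make up. A row lasts 1/8 s, in which the tool goes at most 62.5 mm and 10.7 degrees, less where a joint would pass 70% of its speed; a pose out of reach is approached as far as the arm can. A call with a gripper value outside its range is refused whole. The fingers move at their own pace and stop on an object; "newtons" is the grip in N (left out, the last holds). Time passes only in rows, so rows that repeat a pose let the fingers close. It gives the time, the measured TCP pose, the force and the opening at its end, in the units of the state.
- observe(): the state, without advancing time (a new reading comes with each control period).
- camera(name): name is "scene" or "top" or "wrist"; returns the picture (420x560x3 uint8, blue, green, red); there is no depth.
- calibration(name): a dict with "fx", "fy", "cx", "cy" (pixels), "origin" and "attitude" of the camera in the world. Camera axes: x right, y down, z forward; pixel columns grow to the right and rows downward; lengths in m; the calibration is good to about 2 mm. A picture is of the moment at which its call begins: read the wrist's pose just before it. calibration takes no time and is no camera call; for the wrist camera it gives the pose at the moment of the call.
- sign_off(): hands the job in, once; it reports no verdict.
Trained networks look in the newest picture that a camera, given by its name, has taken for a name from the list of things; names that differ only in an ending like _2 or _b are one class to them, and where a whole thing is asked for, a point or a joint stands for the part that bears it (a point fixed in the world has none). Each returns a list of dicts, best first, with "confidence" (0 to 1); they miss things now and then, are a little off and sometimes report something else, mostly with a low value. They report only what shows in the picture. A call takes as long as a camera call. They do not tell look-alikes from the thing itself.
- silhouettes(thing, camera): "pixels" (420x560 bool, what is visible of it) and "box" ([centre column, centre row, width, height] in pixels, round what is visible of it).
- landmark_of(thing, camera): "point" ([row, column] in pixels: a listed point, or the origin of a listed thing).
The state is a dict: "time_s": time; "q": joint angles; "dq": joint speeds; "tau": joint torques, N m; "ee_pos": TCP position; "ee_rot": TCP orientation; "contact_force": force on the tool from outside, world axes, zero at the start; "ft_torque": the same for the moment, N m; "opening": opening from 0.0 (shut) to 1.0 (fully open).
Only numpy, scipy, OpenCV 4.12 (cv2) and the standard library are available. Lean on these libraries where they do the work, as an engineer would, in place of code of your own. Each camera call takes 0.05 s, during which the arm holds its last target.

TASK

Move the four can capacitors from the grey storage rack to the round nests of the test fixture, each into the nest of its own size: the thinnest can in the narrowest nest, and so on up to the thickest can in the widest. Keep the cans upright, set them down gently rather than dropping them, and leave each standing flat on the floor of its nest. Leave the multimeter and the white terminal box where they are.

Things in the scene. Friction and masses are not known exactly. Their poses are not given: they have to be found in the camera images.
- cap_xs: The smallest capacitor: upright black can, 26 mm in diameter and 60 mm tall, with two 6 mm terminal stubs on its grey top. Origin at the centre of its underside, z up; its yaw is arbitrary. The cans stand in a row in mixed order, about 90 mm apart, one per bay of a light grey rack (bays 86 x 84 mm, floor 4 mm and walls 16 mm above the bench).
- nest_xs: The smallest nest, for the 26 mm can: fixed round aluminium cup, bore 40 mm, wall 4 mm, slightly flared rim, 20 mm tall, inner floor 4 mm above its underside. Origin at the centre of its underside, 8 mm above the bench. The nests stand in a row in mixed order, 90 mm apart, on the fixture's brown board (104 x 380 x 8 mm); y runs along the row, z up.
- cap_s: The second smallest capacitor: upright black can, 36 mm in diameter and 70 mm tall, with two 6 mm terminal stubs on its grey top. Origin at the centre of its underside, z up; its yaw is arbitrary. Stands in the same rack.
- nest_s: The second smallest nest, for the 36 mm can: fixed round aluminium cup, bore 50 mm, wall 4 mm, slightly flared rim, 20 mm tall, inner floor 4 mm above its underside. Origin at the centre of its underside, 8 mm above the bench. On the same board.
- cap_m: The second largest capacitor: upright black can, 46 mm in diameter and 80 mm tall, with two 6 mm terminal stubs on its grey top. Origin at the centre of its underside, z up; its yaw is arbitrary. Stands in the same rack.
- nest_m: The second largest nest, for the 46 mm can: fixed round aluminium cup, bore 60 mm, wall 4 mm, slightly flared rim, 20 mm tall, inner floor 4 mm above its underside. Origin at the centre of its underside, 8 mm above the bench. On the same board.
- cap_l: The largest capacitor: upright black can, 56 mm in diameter and 90 mm tall, with two 6 mm terminal stubs on its grey top. Origin at the centre of its underside, z up; its yaw is arbitrary. Stands in the same rack.
- nest_l: The largest nest, for the 56 mm can: fixed round aluminium cup, bore 70 mm, wall 4 mm, slightly flared rim, 20 mm tall, inner floor 4 mm above its underside. Origin at the centre of its underside, 8 mm above the bench. On the same board.
- multimeter: Bystander: handheld grey multimeter lying on its back, 170 x 80 x 38 mm (x along its length, z up), at the robot's left of the work. Origin at the centre of its underside.
- terminal_box: Bystander: white plastic box 100 x 130 x 55 mm (x, y, z) with three binding posts 20 mm tall on top, at the robot's right of the work. Origin at the centre of its underside.
Not all that is in view belongs to the job. What is shaped like the cap_l but orange or red is not meant.

How it is judged:
By the outcome, as a careful person would: the job done as asked, in the order asked, and still so for the second after the job is handed in, with the robot touching nothing.
It also fails if it takes over 93 s, if anything falls off the work surface, if the arm or the gripper's body presses on something with over 40 N, if the wrist force passes 120 N, or if a joint passes its speed limit or range.

## Working session

There is one attempt and no reset: what is moved stays moved. The work goes in short steps, Python scripts to look and compute and a tool call to move; the robot and the scene stay as the last step left them, time stands still between calls to the robot, and variables do not carry over. Pictures are saved under pics/ and viewed, and the job is handed in when it is done.

Besides the shell and the picture viewer there is one more tool, called after ">>>" as name(argument=value, ...), one argument or row to a line, values as JSON. carry_out: Moves the arm, as the interface text tells. Its arguments: {"type":"object","properties":{"steps":{"type":"array"},"newtons":{"type":"number"}},"required":["steps"]}

```bash
mkdir -p pics; ls; python3 - <<'E'
from workcell import *
import cv2
s=observe(); print(s['time_s'],s['ee_pos'],s['ee_rot'],s['opening'],s['contact_force'])
for n in ['scene','top','wrist']:
    c=calibration(n); print(n,c)
    cv2.imwrite(f'pics/a_{n}.png',camera(n))
E
```

```text
pics
0.0 [0.20281989 0.5647377  0.40354028] [[ 3.38001448e-01  9.41145266e-01 -7.81280634e-04]
 [ 9.41143542e-01 -3.38002328e-01 -1.80543569e-03]
 [-1.96325193e-03 -1.25057345e-04 -9.99998065e-01]] 0.9994362432103479 [ 0.46177384 -0.27909385  0.92629433]
scene {'fx': 501.9180775190211, 'fy': 501.9180775190211, 'cx': 277.23755295246065, 'cy': 209.79293998129376, 'origin': array([1.17485843, 0.51372323, 0.84946741]), 'attitude': array([[-0.66252401,  0.53743013, -0.5217574 ],
       [ 0.74899984,  0.46805642, -0.46895887],
       [-0.00782073, -0.70149273, -0.7126337 ]])}
top {'fx': 435.571534799998, 'fy': 435.571534799998, 'cx': 278.9997409286945, 'cy': 210.79899777304317, 'origin': array([ 0.39330697, -0.02936659,  1.07845623]), 'attitude': array([[ 0.0196804 , -0.98060524,  0.19500267],
       [-0.99978222, -0.01794762,  0.01064903],
       [-0.00694266, -0.19516978, -0.9807449 ]])}
wrist {'fx': 360.15129632761, 'fy': 360.15129632761, 'cx': 281.3553473850448, 'cy': 207.91362624498493, 'origin': array([0.14040952, 0.58820256, 0.37257137]), 'attitude': array([[ 0.33644805,  0.90939314,  0.24455434],
       [ 0.94169558, -0.32394151, -0.09094688],
       [-0.00348517,  0.26089464, -0.96536099]])}
```

View pics/a_top.png

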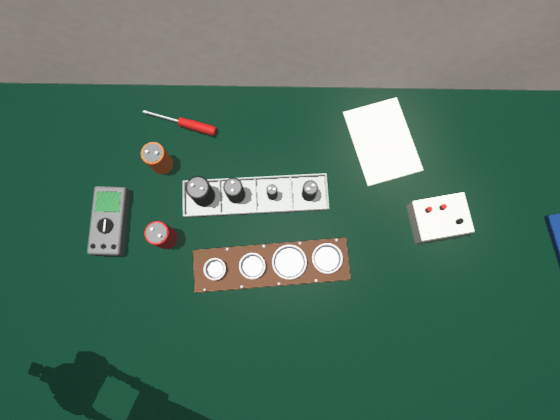

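View pics/a_scene.png

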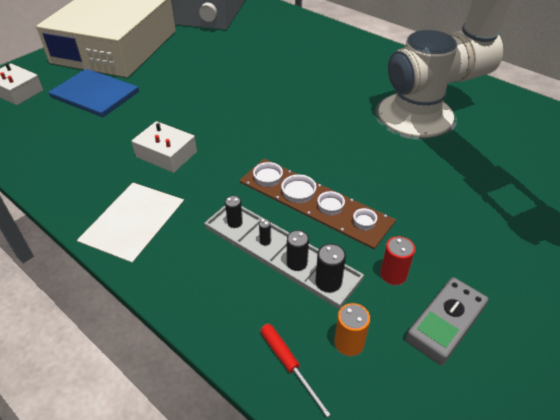

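View pics/a_wrist.png

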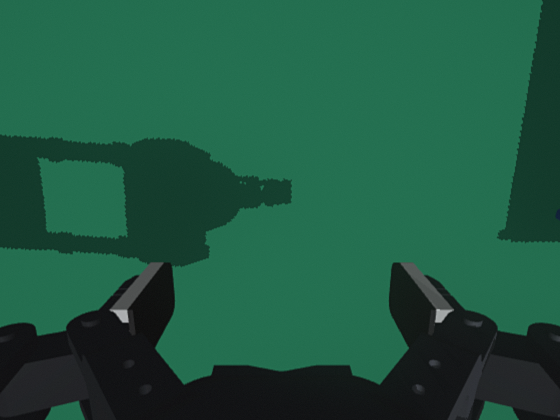

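The top view shows the rack with cans L (198,190), M (233,189), XS (272,191) and S (310,190). The nests are XS (215,269), S (252,266), L (289,262) and M (327,258). The red and orange cans are decoys. Next I'll measure positions.

```bash
cat > h.py <<'E'
from workcell import *
import numpy as np, cv2
def ray(c,u,v):
    R=np.array(c['attitude']);d=R@np.array([(u-c['cx'])/c['fx'],(v-c['cy'])/c['fy'],1.]);return np.array(c['origin']),d
def onz(c,u,v,z):
    o,d=ray(c,u,v);return o+d*(z-o[2])/d[2]
def proj(c,P):
    p=np.array(c['attitude']).T@(np.asarray(P)-c['origin']);return np.array([c['cx']+c['fx']*p[0]/p[2],c['cy']+c['fy']*p[1]/p[2]])
H=dict(xs=.06,s=.07,m=.08,l=.09);D=dict(xs=.026,s=.036,m=.046,l=.056)
def circ(c,x,y,z,r,n=60):
    t=np.linspace(0,2*np.pi,n,endpoint=False);return np.array([proj(c,[x+r*np.cos(a),y+r*np.sin(a),z]) for a in t])
E
python3 - <<'E'
from h import *
for cam in ['top','scene']:
    img=camera(cam);cv2.imwrite(f'pics/b_{cam}.png',img);c=calibration(cam)
    for k in ['xs','s','m','l']:
        for t,z in (('cap_',.004),('nest_',.008)):
            try:
                for r in landmark_of(t+k,cam)[:2]:
                    v,u=r['point'];print(cam,t+k,round(r['confidence'],2),(round(u),round(v)),onz(c,u,v,z)[:2].round(4))
            except Exception as e: print(t+k,e)
img=cv2.imread('pics/b_top.png')
cv2.imwrite('pics/b_top_z.png',cv2.resize(img[160:310,170:370],None,fx=4,fy=4,interpolation=cv2.INTER_CUBIC))
print(observe()['time_s'])
E
```

```text
top cap_xs 0.62 (270, 196) [0.645  0.0046]
top nest_xs 0.7 (215, 271) [0.4532 0.1362]
top cap_s 0.83 (204, 197) [0.6391 0.1733]
top cap_s 0.8 (311, 194) [ 0.6505 -0.0979]
top nest_s 0.88 (324, 258) [ 0.4909 -0.1294]
top nest_s 0.78 (252, 264) [0.4715 0.0454]
top cap_m 0.83 (204, 197) [0.6391 0.1733]
top cap_m 0.8 (311, 194) [ 0.6505 -0.0979]
top nest_m 0.88 (324, 258) [ 0.4909 -0.1294]
top nest_m 0.78 (252, 264) [0.4715 0.0454]
top cap_l 0.83 (204, 197) [0.6391 0.1733]
top cap_l 0.8 (311, 194) [ 0.6505 -0.0979]
top nest_l 0.88 (324, 258) [ 0.4909 -0.1294]
top nest_l 0.78 (252, 264) [0.4715 0.0454]
scene cap_xs 0.71 (265, 243) [0.6499 0.0055]
scene nest_xs 0.96 (362, 221) [0.4584 0.1317]
scene cap_s 0.89 (393, 274) [0.5395 0.2655]
scene cap_s 0.82 (298, 263) [0.6474 0.0962]
scene nest_s 0.92 (296, 192) [ 0.484  -0.0452]
scene nest_s 0.61 (334, 208) [0.4659 0.0581]
scene cap_m 0.89 (393, 274) [0.5395 0.2655]
scene cap_m 0.82 (298, 263) [0.6474 0.0962]
scene nest_m 0.92 (296, 192) [ 0.484  -0.0452]
scene nest_m 0.61 (334, 208) [0.4659 0.0581]
scene cap_l 0.89 (393, 274) [0.5395 0.2655]
scene cap_l 0.82 (298, 263) [0.6474 0.0962]
scene nest_l 0.92 (296, 192) [ 0.484  -0.0452]
scene nest_l 0.61 (334, 208) [0.4659 0.0581]
1.05
```

View pics/b_top_z.png

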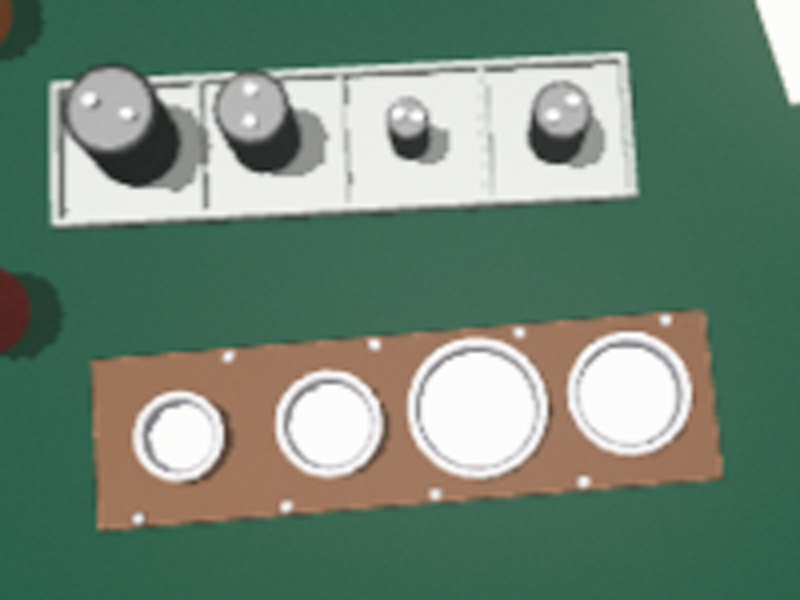

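```bash
cat > fit.py <<'E'
from h import *
img=cv2.imread('pics/b_top.png');c=calibration('top')
S=8
# homography-rectify at plane z: world grid image
def rect(z,x0,x1,y0,y1,res=.0005):
    xs=np.array([[x0,y0],[x1,y0],[x1,y1],[x0,y1]])
    src=np.float32([proj(c,[a,b,z]) for a,b in xs])
    W=int((y1-y0)/res);Hh=int((x1-x0)/res)
    # output: col = (y1-y)/res, row=(x1-x)/res
    dst=np.float32([[ (y1-b)/res,(x1-a)/res] for a,b in xs])
    return cv2.warpPerspective(img,cv2.getPerspectiveTransform(src,dst),(W,Hh),flags=cv2.INTER_CUBIC)
res=.0005
for k,u,v in (('xs',215,269),('s',252,266),('l',289,262),('m',327,258)):
    z=.028;P=onz(c,u,v,z);w=.055
    im=rect(z,P[0]-w,P[0]+w,P[1]-w,P[1]+w)
    m=(im[:,:,0]>150).astype(np.uint8)
    cs,_=cv2.findContours(m,cv2.RETR_EXTERNAL,cv2.CHAIN_APPROX_NONE);q=max(cs,key=cv2.contourArea)
    q=cv2.convexHull(q)
    (a,b),ax,_=cv2.fitEllipse(q)
    print('nest',k,'x %.4f y %.4f'%(P[0]+w-b*res,P[1]+w-a*res),'dia mm',np.round(np.array(ax)*res*1000,1))
    cv2.ellipse(im,((a,b),ax,_),(0,0,255),1);cv2.imwrite(f'pics/n_{k}.png',im)
for k,u,v in (('xs',272,189),('s',310,187),('m',233,187),('l',198,187)):
    z=.004+H[k];P=onz(c,u,v,z);w=.05
    im=rect(z,P[0]-w,P[0]+w,P[1]-w,P[1]+w)
    cv2.imwrite(f'pics/c_{k}.png',im)
cv2.imwrite('pics/cn.png',np.vstack([np.hstack([cv2.resize(cv2.imread(f'pics/{t}_{k}.png'),(200,200)) for k in ['xs','s','m','l']]) for t in 'cn']))
E
python3 fit.py
```

```text
nest xs x 0.4582 y 0.1349 dia mm [54.3 54.8]
nest s x 0.4675 y 0.0449 dia mm [64.7 65. ]
nest l x 0.4788 y -0.0440 dia mm [84.9 85.3]
nest m x 0.4892 y -0.1354 dia mm [74.8 75.3]
```

View pics/cn.png

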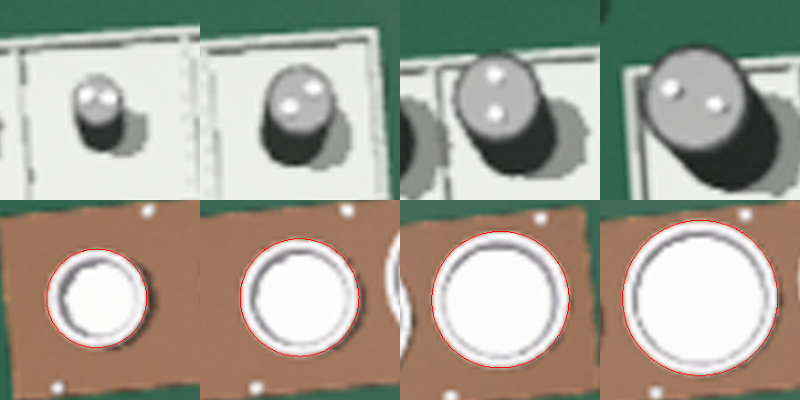

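```bash
cat > fitc.py <<'E'
exec(open('fit.py').read().split("res=.0005\nfor")[0]); res=.0005
g=img
out=[]
for k,u,v in (('xs',272,189),('s',310,187),('m',233,187),('l',198,187)):
    z=.004+H[k];P=onz(c,u,v,z);w=.05
    im=rect(z,P[0]-w,P[0]+w,P[1]-w,P[1]+w);gr=cv2.GaussianBlur(cv2.cvtColor(im,cv2.COLOR_BGR2GRAY),(0,0),1).astype(np.float32)
    n=gr.shape[0];R=D[k]/2/res
    m=((gr>120)&(gr<200)).astype(np.uint8)
    # grey top: inside brighter than outer ring (dark rim)
    t=np.linspace(0,2*np.pi,72,endpoint=False);best=None
    for rr in np.arange(R*0.82,R*1.08,.5):
      for a in np.arange(n/2-22,n/2+23,1.):
        for b in np.arange(n/2-22,n/2+23,1.):
          x=(a+(rr-1.5)*np.cos(t)).astype(int);y=(b+(rr-1.5)*np.sin(t)).astype(int)
          x2=(a+(rr+2)*np.cos(t)).astype(int);y2=(b+(rr+2)*np.sin(t)).astype(int)
          d=np.clip(gr[y,x]-gr[y2,x2],-40,80).mean()-0.0*rr
          if best is None or d>best[0]: best=(d,a,b,rr)
    d,a,b,rr=best
    print(k,'x %.4f y %.4f'%(P[0]+w-b*res,P[1]+w-a*res),'score',round(float(d),1),'dia',rr*2*res*1000)
    cv2.circle(im,(int(a),int(b)),int(rr),(0,0,255),1);out.append(cv2.resize(im,(200,200)))
cv2.imwrite('pics/cc.png',np.hstack(out))
E
python3 fitc.py
```

```text
xs x 0.6460 y 0.0005 score 29.1 dia 21.320000000000004
s x 0.6500 y -0.0910 score 35.2 dia 29.52
m x 0.6467 y 0.0919 score 41.4 dia 38.72
l x 0.6427 y 0.1734 score 46.7 dia 47.919999999999995
```

View pics/cc.png

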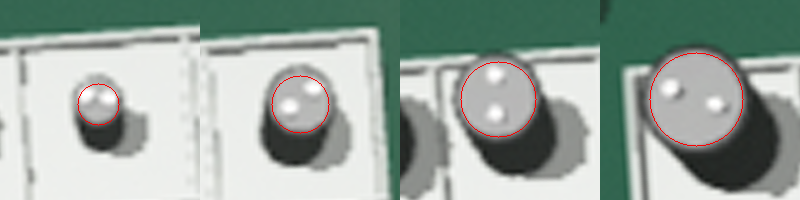

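```bash
python3 - <<'E'
from h import *
C=dict(xs=(.6482,.0005),s=(.6522,-.0908),m=(.6467,.0919),l=(.6427,.1734))
N=dict(xs=(.4582,.1349),s=(.4675,.0449),l=(.4788,-.044),m=(.4892,-.1354))
c=calibration('scene');im=cv2.imread('pics/b_scene.png')
x0,y0,f=190,140,3.6
im=cv2.resize(im[y0:y0+166,x0:x0+220],None,fx=f,fy=f,interpolation=cv2.INTER_CUBIC)
def dr(p,col): cv2.polylines(im,[np.int32((p+.5-[x0,y0])*f-.5)],True,col,1)
for k in C:
    for z in (.004,.004+H[k]): dr(circ(c,*C[k],z,D[k]/2),(0,0,255))
    r=D[k]/2+.014
    dr(circ(c,*N[k],.028,r),(255,0,255))
cv2.imwrite('pics/ov.png',im)
E
```

```text
(no output)
```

View pics/ov.png

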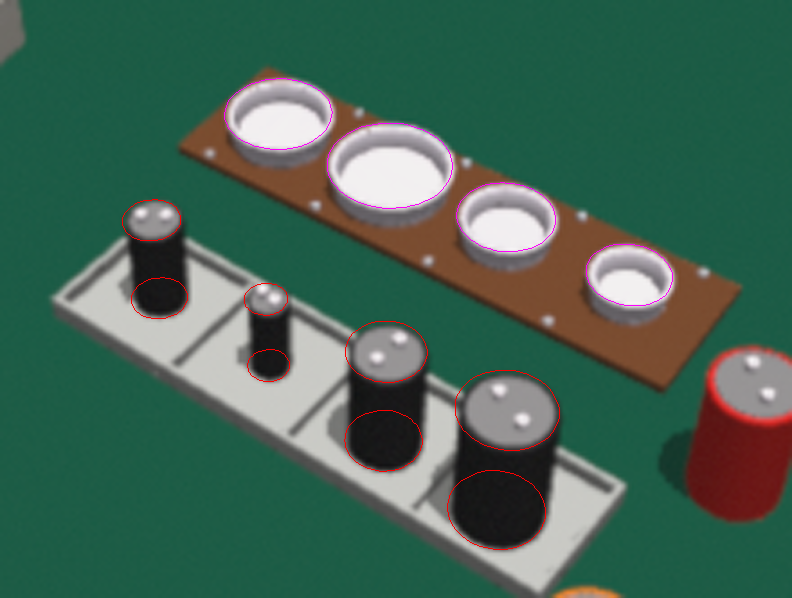

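The overlay agrees to within about 2 mm, so I'm moving above cap_xs with the tool turned square to the world axes.

>>> carry_out(
  steps=[
    {"x":-0.02,"y":0.03,"z":0,"twist":0.15,"gripper":0.06},
    {"x":-0.055,"y":0.08,"z":0.0,"twist":0.33},
    {"x":-0.09,"y":0.135,"z":0.01,"twist":0.5},
    {"x":-0.12,"y":0.19,"z":0.02,"twist":0.65},
    {"x":-0.155,"y":0.245,"z":0.03,"twist":0.8},
    {"x":-0.19,"y":0.3,"z":0.04,"twist":0.95},
    {"x":-0.22,"y":0.355,"z":0.05,"twist":1.1},
    {"x":-0.255,"y":0.41,"z":0.06,"twist":1.226},
    {"x":-0.29,"y":0.46,"z":0.065,"twist":1.226},
    {"x":-0.325,"y":0.515,"z":0.07,"twist":1.226},
    {"x":-0.355,"y":0.57,"z":0.07,"twist":1.226},
    {"x":-0.381,"y":0.61,"z":0.07,"twist":1.226},
  ],
  newtons=30,
)

```text
validation failed for argument at $.st...
```

```bash
cat > st.py <<'E'
from h import *
s=observe();R=np.array(s['ee_rot']);print('t',round(s['time_s'],2),'pos',np.round(s['ee_pos'],4),'yaw',round(np.degrees(np.arctan2(R[1,0],R[0,0])),2),'zdir',R[:,2].round(4),'F',np.round(s['contact_force'],1),'open mm',round(s['opening']*85.4,1),'dq',np.abs(s['dq']).max().round(2))
E
python3 st.py; python3 - <<'E'
from h import *
import time
c=calibration('wrist');im=camera('wrist');print(c['origin'])
C=dict(xs=(.6482,.0005),s=(.6522,-.0908),m=(.6467,.0919),l=(.6427,.1734))
for k in C:
    for z in (.004,.004+H[k]): cv2.polylines(im,[np.int32(circ(c,*C[k],z,D[k]/2).round())],True,(0,0,255),1)
cv2.imwrite('pics/w1.png',im)
E
```

```text
t 1.05 pos [0.2028 0.5647 0.4047] yaw 70.24 zdir [ 0.  0. -1.] F [-0.5  0.3  0.5] open mm 85.6 dq 0.02
[0.1404146  0.58821517 0.37360251]
```

View pics/w1.png

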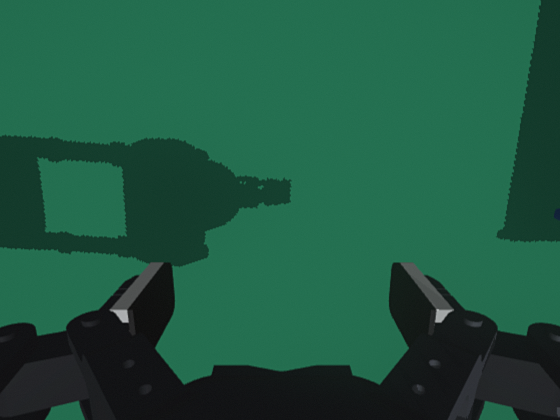

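The call was refused, probably because every row needs all the keys. I'll resend it with a gripper value in each row.

>>> carry_out(
  steps=[
    {"x":-0.02,"y":0.03,"z":0,"twist":0.15,"gripper":0.06},
    {"x":-0.055,"y":0.08,"z":0.0,"twist":0.33,"gripper":0.06},
    {"x":-0.09,"y":0.135,"z":0.01,"twist":0.5,"gripper":0.06},
    {"x":-0.12,"y":0.19,"z":0.02,"twist":0.65,"gripper":0.06},
    {"x":-0.155,"y":0.245,"z":0.03,"twist":0.8,"gripper":0.06},
    {"x":-0.19,"y":0.3,"z":0.04,"twist":0.95,"gripper":0.06},
    {"x":-0.22,"y":0.355,"z":0.05,"twist":1.1,"gripper":0.06},
    {"x":-0.255,"y":0.41,"z":0.06,"twist":1.226,"gripper":0.06},
    {"x":-0.29,"y":0.46,"z":0.065,"twist":1.226,"gripper":0.06},
    {"x":-0.325,"y":0.515,"z":0.07,"twist":1.226,"gripper":0.06},
    {"x":-0.355,"y":0.57,"z":0.07,"twist":1.226,"gripper":0.06},
    {"x":-0.381,"y":0.61,"z":0.07,"twist":1.226,"gripper":0.06},
  ],
  newtons=30,
)

```text
time_s: 2.6
ee_pos: [0.6477, 0.0001, 0.3346]
ee_rot: [[1.0, 0.0, 0.0], [0.0, -1.0, 0.0], [0.0, -0.0, -1.0]]
contact_force: [0.2, 0.8, 0.5]
opening: 0.702
```

```bash
python3 st.py; cat > wr.py <<'E'
import sys
from h import *
C=dict(xs=(.6482,.0005),s=(.6522,-.0908),m=(.6467,.0919),l=(.6427,.1734))
N=dict(xs=(.4582,.1349),s=(.4675,.0449),l=(.4788,-.044),m=(.4892,-.1354))
c=calibration('wrist');im=camera('wrist');raw=im.copy();cv2.imwrite('pics/'+sys.argv[1]+'_raw.png',raw)
for k in C:
    for z in (.004,.004+H[k]): cv2.polylines(im,[np.int32(circ(c,*C[k],z,D[k]/2).round())],True,(0,0,255),1)
    cv2.polylines(im,[np.int32(circ(c,*N[k],.028,D[k]/2+.014).round())],True,(255,0,255),1)
cv2.imwrite('pics/'+sys.argv[1]+'.png',im)
E
python3 wr.py w2
```

```text
t 2.6 pos [6.477e-01 1.000e-04 3.346e-01] yaw 0.0 zdir [ 2.e-04  3.e-04 -1.e+00] F [0.2 0.8 0.5] open mm 60.0 dq 50.87
```

View pics/w2.png

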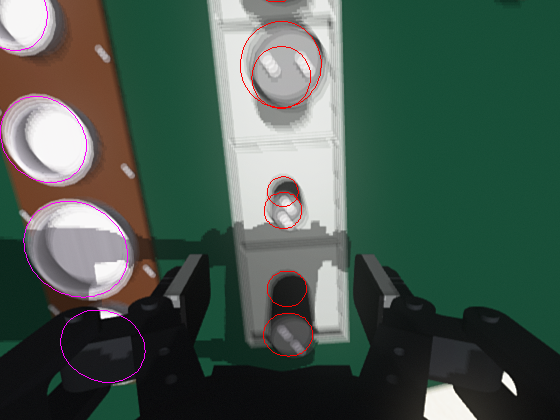

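```bash
python3 st.py; python3 wr.py w3; python3 st.py
```

```text
t 2.65 pos [ 0.6505 -0.0061  0.3322] yaw -0.32 zdir [-3.0e-04 -4.3e-03 -1.0e+00] F [-5.1 -4.3 -1.5] open mm 60.0 dq 6.38
t 2.7 pos [ 0.6489 -0.0034  0.3321] yaw -0.35 zdir [-0.0024 -0.002  -1.    ] F [-1.7  0.2 -0.3] open mm 59.9 dq 3.92
```

View pics/w3.png

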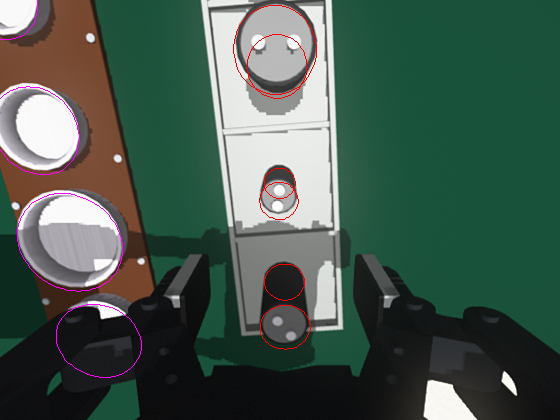

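```bash
python3 wr.py w4; python3 wr.py w5; python3 st.py
```

```text
t 2.8 pos [6.471e-01 6.000e-04 3.336e-01] yaw -0.12 zdir [-1.8e-03  4.0e-04 -1.0e+00] F [ 0.7 -0.   0.1] open mm 60.1 dq 2.41
```

View pics/w5.png

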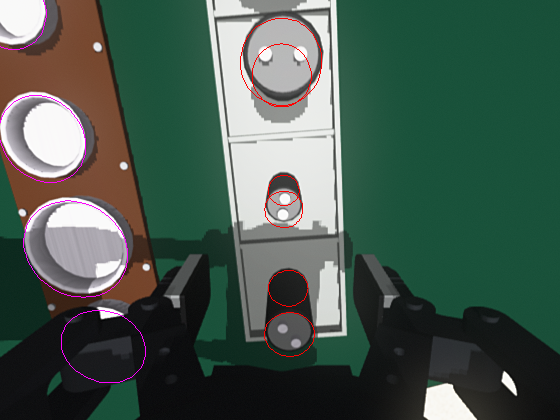

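The settled wrist view puts the XS can top at about (284,206) against a prediction of (283,211), so the can sits about 2 mm further in +y. Descending to grasp it.

>>> carry_out(
  steps=[
    {"x":0,"y":-0.002,"z":0.02,"twist":0,"gripper":0.05},
    {"x":0,"y":-0.002,"z":0.06,"twist":0,"gripper":0.05},
    {"x":0,"y":-0.002,"z":0.095,"twist":0,"gripper":0.05},
    {"x":0,"y":-0.002,"z":0.118,"twist":0,"gripper":0.05},
    {"x":0,"y":-0.002,"z":0.13,"twist":0,"gripper":0.05},
    {"x":0,"y":-0.002,"z":0.133,"twist":0,"gripper":0.05},
    {"x":0,"y":-0.002,"z":0.133,"twist":0,"gripper":0.05},
    {"x":0,"y":-0.002,"z":0.133,"twist":0,"gripper":0.035},
    {"x":0,"y":-0.002,"z":0.133,"twist":0,"gripper":0.02},
    {"x":0,"y":-0.002,"z":0.133,"twist":0,"gripper":0.015},
    {"x":0,"y":-0.002,"z":0.133,"twist":0,"gripper":0.015},
    {"x":0,"y":-0.002,"z":0.133,"twist":0,"gripper":0.015},
  ],
  newtons=40,
)

```text
time_s: 4.3
ee_pos: [0.6469, 0.0038, 0.203]
ee_rot: [[1.0, -0.0, 0.002], [-0.0, -1.0, -0.0], [0.002, 0.0, -1.0]]
contact_force: [0.2, 0.3, 5.1]
opening: 0.291
```

```bash
python3 st.py; python3 wr.py w6;python3 - <<'E'
from h import *
cv2.imwrite('pics/s6.png',camera('scene'))
E
```

```text
t 4.3 pos [0.6469 0.0038 0.203 ] yaw -0.0 zdir [ 2.e-03 -1.e-04 -1.e+00] F [0.2 0.3 5.1] open mm 24.9 dq 0.1
```

View pics/w6.png

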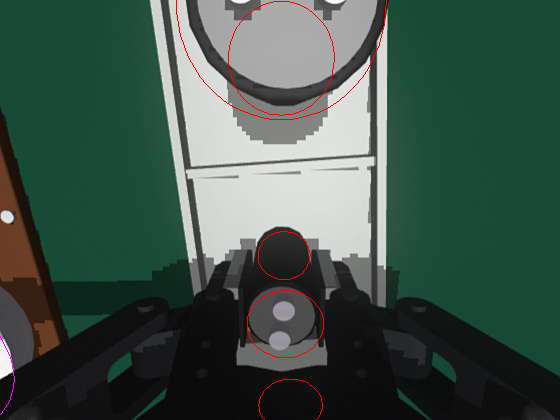

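View pics/s6.png

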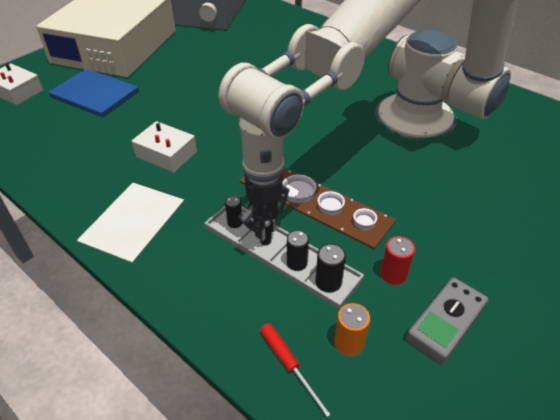

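>>> carry_out(
  steps=[
    {"x":0,"y":0,"z":-0.006,"twist":0,"gripper":0.015},
    {"x":0,"y":0,"z":-0.025,"twist":0,"gripper":0.015},
    {"x":0,"y":0,"z":-0.06,"twist":0,"gripper":0.015},
    {"x":-0.01,"y":0,"z":-0.095,"twist":0,"gripper":0.015},
    {"x":-0.03,"y":-0.01,"z":-0.12,"twist":0,"gripper":0.015},
    {"x":-0.06,"y":-0.03,"z":-0.13,"twist":0,"gripper":0.015},
    {"x":-0.095,"y":-0.055,"z":-0.13,"twist":0,"gripper":0.015},
    {"x":-0.13,"y":-0.085,"z":-0.13,"twist":0,"gripper":0.015},
    {"x":-0.16,"y":-0.11,"z":-0.13,"twist":0,"gripper":0.015},
    {"x":-0.18,"y":-0.127,"z":-0.13,"twist":0,"gripper":0.015},
    {"x":-0.19,"y":-0.133,"z":-0.13,"twist":0,"gripper":0.015},
    {"x":-0.19,"y":-0.133,"z":-0.13,"twist":0,"gripper":0.015},
  ],
)

```text
time_s: 5.9
ee_pos: [0.4564, 0.1369, 0.3325]
ee_rot: [[1.0, 0.001, 0.001], [0.001, -1.0, -0.0], [0.001, 0.0, -1.0]]
contact_force: [0.4, 0.0, -1.6]
opening: 0.291
```

```bash
python3 wr.py w7;python3 wr.py w7b; python3 st.py
```

```text
t 6.0 pos [0.4571 0.1364 0.3319] yaw -0.03 zdir [ 6.e-04 -3.e-04 -1.e+00] F [-0.2  0.6 -0.3] open mm 25.0 dq 0.69
```

View pics/w7b.png

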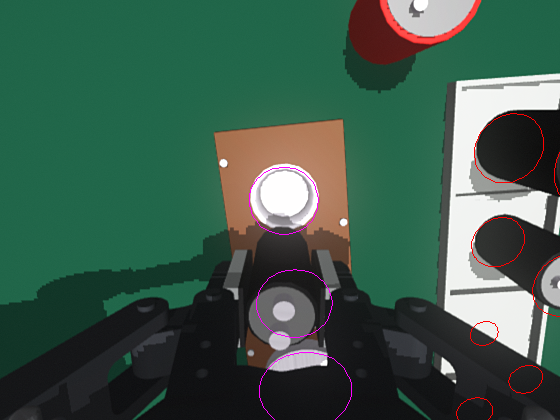

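```bash
cat > nest.py <<'E'
import sys
from h import *
# usage: name, nest key, top z offset; fits nest rim in wrist raw image & can top
def fitrim(raw,c,x,y,w=.06,res=.0005,z=.028):
    xs=[(x-w,y-w),(x+w,y-w),(x+w,y+w),(x-w,y+w)]
    src=np.float32([proj(c,[a,b,z]) for a,b in xs]);dst=np.float32([[(y+w-b)/res,(x+w-a)/res] for a,b in xs])
    n=int(2*w/res);return cv2.warpPerspective(raw,cv2.getPerspectiveTransform(src,dst),(n,n),flags=cv2.INTER_CUBIC)
E
python3 - <<'E'
from nest import *
c=calibration('wrist');s=observe();raw=cv2.imread('pics/w7b_raw.png')
im=fitrim(raw,c,.4582,.1349);cv2.imwrite('pics/r7.png',cv2.resize(im,None,fx=2,fy=2))
P=onz(c,281.5,316,s['ee_pos'][2]-.139);print('can top',P,'tcp',s['ee_pos'])
hsv=cv2.cvtColor(raw[230:400,200:360],cv2.COLOR_BGR2GRAY)
cv2.imwrite('pics/r7c.png',cv2.resize(raw[150:400,200:360],None,fx=2.4,fy=2.4,interpolation=cv2.INTER_CUBIC))
E
```

```text
can top [0.45693377 0.13629859 0.19294744] tcp [0.45705734 0.13641364 0.33194744]
```

View pics/r7.png

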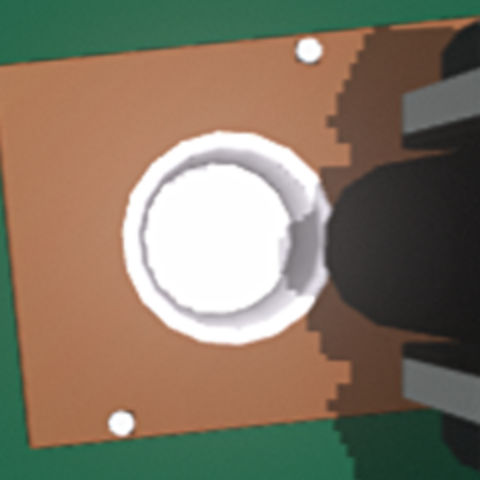

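View pics/r7c.png

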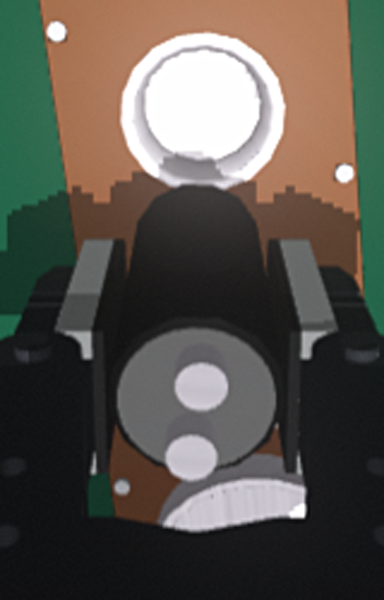

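The wrist view puts the rim centre at (0.4587, 0.1376) and the held can at (0.4569, 0.1363). The clearance is 7 mm, so I'll correct by 1.5 mm and lower slowly.

>>> carry_out(
  steps=[
    {"x":0.0015,"y":0,"z":0.02,"twist":0,"gripper":0.015},
    {"x":0.0015,"y":0,"z":0.055,"twist":0,"gripper":0.015},
    {"x":0.0015,"y":0,"z":0.082,"twist":0,"gripper":0.015},
    {"x":0.0015,"y":0,"z":0.095,"twist":0,"gripper":0.015},
    {"x":0.0015,"y":0,"z":0.104,"twist":0,"gripper":0.015},
    {"x":0.0015,"y":0,"z":0.11,"twist":0,"gripper":0.015},
    {"x":0.0015,"y":0,"z":0.114,"twist":0,"gripper":0.015},
    {"x":0.0015,"y":0,"z":0.117,"twist":0,"gripper":0.015},
    {"x":0.0015,"y":0,"z":0.119,"twist":0,"gripper":0.015},
    {"x":0.0015,"y":0,"z":0.119,"twist":0,"gripper":0.015},
  ],
)

```text
time_s: 7.25
ee_pos: [0.4581, 0.1369, 0.2127]
ee_rot: [[1.0, 0.0, 0.0], [0.0, -1.0, 0.0], [0.0, -0.0, -1.0]]
contact_force: [0.5, 0.0, -0.0]
opening: 0.291
```

```bash
python3 st.py; python3 wr.py w8; python3 - <<'E'
from h import *
im=camera('scene')
cv2.imwrite('pics/s8.png',cv2.resize(im[120:300,220:420],None,fx=3.3,fy=3.3,interpolation=cv2.INTER_CUBIC))
E
```

```text
t 7.25 pos [0.4581 0.1369 0.2127] yaw 0.0 zdir [ 1.e-04  0.e+00 -1.e+00] F [ 0.5  0.  -0. ] open mm 24.9 dq 0.17
```

View pics/s8.png

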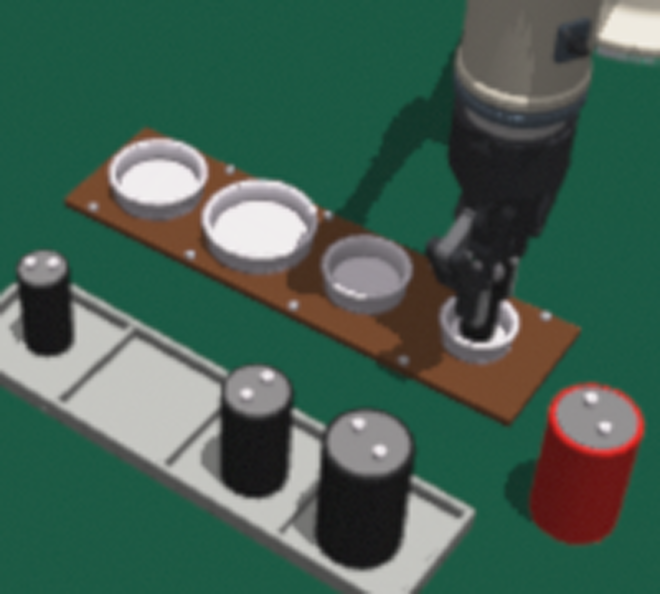

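View pics/w8.png

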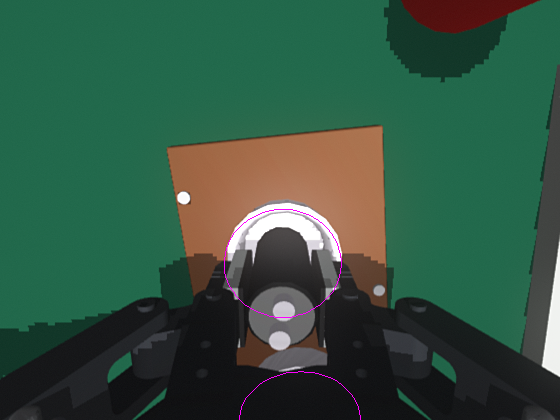

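>>> carry_out(
  steps=[
    {"x":0,"y":0,"z":0.001,"twist":0,"gripper":0.015},
    {"x":0,"y":0,"z":0.0015,"twist":0,"gripper":0.015},
    {"x":0,"y":0,"z":0.002,"twist":0,"gripper":0.015},
    {"x":0,"y":0,"z":0.002,"twist":0,"gripper":0.015},
  ],
)

```text
time_s: 7.85
ee_pos: [0.4581, 0.1369, 0.211]
ee_rot: [[1.0, 0.0, 0.0], [0.0, -1.0, 0.0], [0.0, -0.0, -1.0]]
contact_force: [-1.2, -0.4, 1.1]
opening: 0.293
```

>>> carry_out(
  steps=[
    {"x":0,"y":0,"z":0.0005,"twist":0,"gripper":0.015},
    {"x":0,"y":0,"z":0.001,"twist":0,"gripper":0.015},
    {"x":0,"y":0,"z":0.001,"twist":0,"gripper":0.015},
  ],
)

```text
time_s: 8.22
ee_pos: [0.4581, 0.1369, 0.2109]
ee_rot: [[1.0, 0.0, 0.0], [0.0, -1.0, 0.0], [0.0, -0.0, -1.0]]
contact_force: [-4.5, -0.2, 8.3]
opening: 0.291
```

Contact is firm at 8 N, with z at the expected floor height. Releasing and lifting.

>>> carry_out(
  steps=[
    {"x":0,"y":0,"z":0,"twist":0,"gripper":0.028},
    {"x":0,"y":0,"z":0,"twist":0,"gripper":0.034},
    {"x":0,"y":0,"z":0,"twist":0,"gripper":0.042},
    {"x":0,"y":0,"z":-0.005,"twist":0,"gripper":0.046},
    {"x":0,"y":0,"z":-0.03,"twist":0,"gripper":0.046},
    {"x":0,"y":0,"z":-0.07,"twist":0,"gripper":0.06},
    {"x":0.0,"y":0.0,"z":-0.11,"twist":0,"gripper":0.06},
    {"x":0.01,"y":0.01,"z":-0.125,"twist":0,"gripper":0.06},
    {"x":0.025,"y":0.04,"z":-0.125,"twist":0,"gripper":0.06},
    {"x":0.055,"y":0.08,"z":-0.125,"twist":0,"gripper":0.06},
  ],
)

```text
time_s: 9.48
ee_pos: [0.5133, 0.0567, 0.3359]
ee_rot: [[1.0, 0.002, 0.002], [0.002, -1.0, 0.0], [0.002, -0.0, -1.0]]
contact_force: [0.2, 0.4, 0.9]
opening: 0.697
```

```bash
python3 st.py; python3 - <<'E'
from h import *
im=camera('scene')
cv2.imwrite('pics/s9.png',cv2.resize(im[120:300,220:420],None,fx=3.3,fy=3.3,interpolation=cv2.INTER_CUBIC))
E
```

```text
t 9.47 pos [0.5133 0.0567 0.3359] yaw 0.12 zdir [ 2.e-03  5.e-04 -1.e+00] F [0.2 0.4 0.9] open mm 59.5 dq 39.76
```

View pics/s9.png

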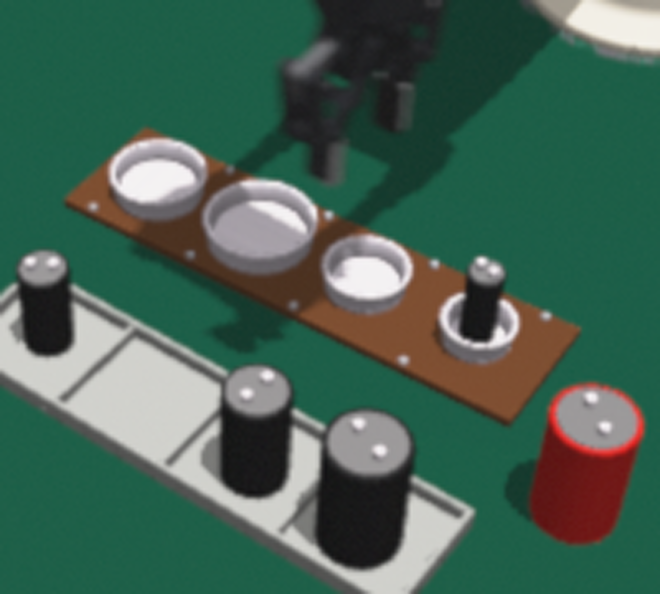

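XS is standing upright in its nest. Next is cap_s.

>>> carry_out(
  steps=[
    {"x":0.03,"y":0.035,"z":0,"twist":0,"gripper":0.06},
    {"x":0.07,"y":0.075,"z":0,"twist":0,"gripper":0.06},
    {"x":0.105,"y":0.11,"z":0,"twist":0,"gripper":0.06},
    {"x":0.128,"y":0.135,"z":0,"twist":0,"gripper":0.06},
    {"x":0.137,"y":0.145,"z":0,"twist":0,"gripper":0.06},
    {"x":0.137,"y":0.1455,"z":0.0,"twist":0,"gripper":0.06},
    {"x":0.137,"y":0.1455,"z":0.0,"twist":0,"gripper":0.06},
  ],
)

```text
time_s: 10.4
ee_pos: [0.6496, -0.0876, 0.3351]
ee_rot: [[1.0, 0.001, 0.0], [0.001, -1.0, 0.0], [0.0, -0.0, -1.0]]
contact_force: [0.2, 0.4, 0.1]
opening: 0.703
```

```bash
python3 wr.py w10;python3 st.py
```

```text
t 10.45 pos [ 0.6496 -0.0875  0.3352] yaw 0.07 zdir [ 3.e-04  2.e-04 -1.e+00] F [ 0.3 -0.   0.6] open mm 59.9 dq 0.18
```

View pics/w10.png

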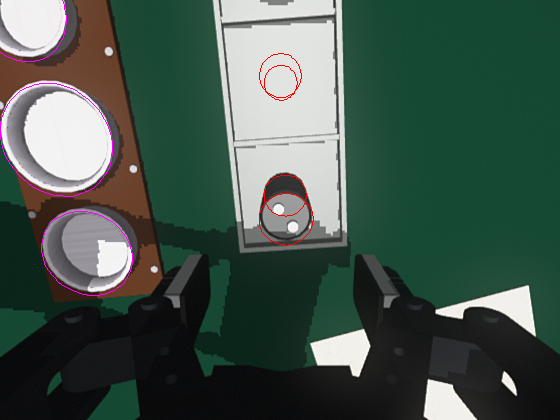

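>>> carry_out(
  steps=[
    {"x":0.001,"y":0.0005,"z":0.02,"twist":0,"gripper":0.06},
    {"x":0.001,"y":0.0005,"z":0.06,"twist":0,"gripper":0.06},
    {"x":0.001,"y":0.0005,"z":0.095,"twist":0,"gripper":0.06},
    {"x":0.001,"y":0.0005,"z":0.118,"twist":0,"gripper":0.06},
    {"x":0.001,"y":0.0005,"z":0.128,"twist":0,"gripper":0.06},
    {"x":0.001,"y":0.0005,"z":0.13,"twist":0,"gripper":0.06},
    {"x":0.001,"y":0.0005,"z":0.13,"twist":0,"gripper":0.05},
    {"x":0.001,"y":0.0005,"z":0.13,"twist":0,"gripper":0.035},
    {"x":0.001,"y":0.0005,"z":0.13,"twist":0,"gripper":0.025},
    {"x":0.001,"y":0.0005,"z":0.13,"twist":0,"gripper":0.02},
    {"x":0.001,"y":0.0005,"z":0.13,"twist":0,"gripper":0.02},
  ],
  newtons=40,
)

```text
time_s: 11.82
ee_pos: [0.6515, -0.0892, 0.2063]
ee_rot: [[1.0, 0.0, 0.003], [0.0, -1.0, -0.0], [0.003, 0.0, -1.0]]
contact_force: [-0.8, 0.1, 5.2]
opening: 0.412
```

>>> carry_out(
  steps=[
    {"x":0,"y":0,"z":-0.006,"twist":0,"gripper":0.02},
    {"x":0,"y":0,"z":-0.025,"twist":0,"gripper":0.02},
    {"x":0,"y":0,"z":-0.06,"twist":0,"gripper":0.02},
    {"x":-0.01,"y":0,"z":-0.095,"twist":0,"gripper":0.02},
    {"x":-0.03,"y":-0.01,"z":-0.12,"twist":0,"gripper":0.02},
    {"x":-0.06,"y":-0.03,"z":-0.13,"twist":0,"gripper":0.02},
    {"x":-0.095,"y":-0.055,"z":-0.13,"twist":0,"gripper":0.02},
    {"x":-0.13,"y":-0.085,"z":-0.13,"twist":0,"gripper":0.02},
    {"x":-0.16,"y":-0.11,"z":-0.13,"twist":0,"gripper":0.02},
    {"x":-0.178,"y":-0.128,"z":-0.13,"twist":0,"gripper":0.02},
    {"x":-0.184,"y":-0.1355,"z":-0.13,"twist":0,"gripper":0.02},
    {"x":-0.184,"y":-0.1355,"z":-0.13,"twist":0,"gripper":0.02},
  ],
)

```text
time_s: 13.32
ee_pos: [0.4671, 0.0465, 0.3355]
ee_rot: [[1.0, 0.001, 0.001], [0.001, -1.0, -0.0], [0.001, 0.0, -1.0]]
contact_force: [-0.1, -0.2, -1.7]
opening: 0.41
```

```bash
cat > see.py <<'E'
import sys
from nest import *
k=sys.argv[1];top=float(sys.argv[2])  # top: tcp z - can top z
N=dict(xs=(.4582,.1349),s=(.4675,.0449),l=(.4788,-.044),m=(.4892,-.1354))
s=observe();c=calibration('wrist');raw=camera('wrist')
x,y=N[k];im=cv2.resize(fitrim(raw,c,x,y),None,fx=2,fy=2)
p=np.array(s['ee_pos']);im2=raw.copy()
zt=p[2]-top
for q in circ(c,p[0],p[1],zt,D[k]/2,90): cv2.circle(im2,tuple(int(round(t)) for t in q),0,(0,0,255),-1)
cv2.polylines(im2,[np.int32(circ(c,x,y,.028,D[k]/2+.0145).round())],True,(255,0,255),1)
cv2.circle(im,(240,240),int((D[k]/2+.0145)*4000),(0,0,255),1)
z=cv2.resize(im2[120:420,180:380],(320,480))
cv2.imwrite('pics/'+sys.argv[3]+'.png',np.hstack([im,z]))
E
python3 see.py s .132 v11; python3 st.py
```

```text
t 13.38 pos [0.4674 0.0462 0.3352] yaw 0.01 zdir [ 9.e-04 -3.e-04 -1.e+00] F [ 1.2 -0.3 -1.3] open mm 35.2 dq 0.88
```

View pics/v11.png

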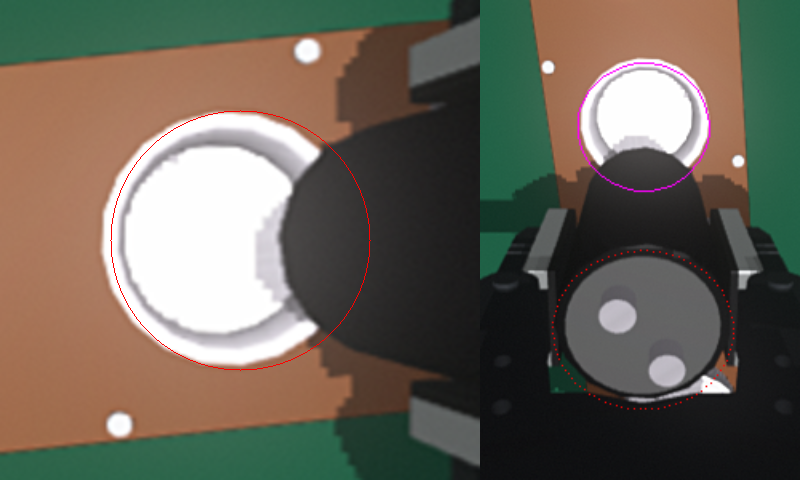

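Both the nest and the held can are within 1–2 mm of plan. Lowering.

>>> carry_out(
  steps=[
    {"x":0,"y":0,"z":0.02,"twist":0,"gripper":0.02},
    {"x":0,"y":0,"z":0.055,"twist":0,"gripper":0.02},
    {"x":0,"y":0,"z":0.082,"twist":0,"gripper":0.02},
    {"x":0,"y":0,"z":0.095,"twist":0,"gripper":0.02},
    {"x":0,"y":0,"z":0.104,"twist":0,"gripper":0.02},
    {"x":0,"y":0,"z":0.11,"twist":0,"gripper":0.02},
    {"x":0,"y":0,"z":0.114,"twist":0,"gripper":0.02},
    {"x":0,"y":0,"z":0.117,"twist":0,"gripper":0.02},
    {"x":0,"y":0,"z":0.119,"twist":0,"gripper":0.02},
    {"x":0,"y":0,"z":0.12,"twist":0,"gripper":0.02},
    {"x":0,"y":0,"z":0.121,"twist":0,"gripper":0.02},
    {"x":0,"y":0,"z":0.121,"twist":0,"gripper":0.02},
  ],
)

```text
time_s: 14.88
ee_pos: [0.4672, 0.0464, 0.2143]
ee_rot: [[1.0, 0.0, 0.0], [0.0, -1.0, 0.0], [0.0, -0.0, -1.0]]
contact_force: [-1.3, 0.8, 2.6]
opening: 0.412
```

>>> carry_out(
  steps=[
    {"x":0,"y":0,"z":0.0005,"twist":0,"gripper":0.02},
    {"x":0,"y":0,"z":0.0005,"twist":0,"gripper":0.02},
  ],
)

```text
time_s: 15.12
ee_pos: [0.4672, 0.0464, 0.2143]
ee_rot: [[1.0, 0.0, 0.001], [0.0, -1.0, -0.0], [0.001, 0.0, -1.0]]
contact_force: [-2.0, -0.1, 7.2]
opening: 0.415
```

>>> carry_out(
  steps=[
    {"x":0,"y":0,"z":0,"twist":0,"gripper":0.038},
    {"x":0,"y":0,"z":0,"twist":0,"gripper":0.044},
    {"x":0,"y":0,"z":0,"twist":0,"gripper":0.052},
    {"x":0,"y":0,"z":-0.005,"twist":0,"gripper":0.056},
    {"x":0,"y":0,"z":-0.03,"twist":0,"gripper":0.07},
    {"x":0,"y":0,"z":-0.07,"twist":0,"gripper":0.07},
    {"x":0.015,"y":0.0,"z":-0.11,"twist":0,"gripper":0.07},
    {"x":0.05,"y":-0.01,"z":-0.125,"twist":0,"gripper":0.07},
    {"x":0.1,"y":-0.025,"z":-0.125,"twist":0,"gripper":0.07},
    {"x":0.145,"y":-0.04,"z":-0.125,"twist":0,"gripper":0.07},
    {"x":0.172,"y":-0.047,"z":-0.125,"twist":0,"gripper":0.07},
    {"x":0.179,"y":-0.0475,"z":-0.125,"twist":0,"gripper":0.07},
  ],
)

```text
time_s: 16.62
ee_pos: [0.6472, 0.0943, 0.3373]
ee_rot: [[1.0, 0.001, -0.001], [0.001, -1.0, -0.0], [-0.001, 0.0, -1.0]]
contact_force: [-0.0, 0.1, 0.3]
opening: 0.819
```

```bash
python3 wr.py w12;python3 wr.py w12;python3 st.py; python3 - <<'E'
from h import *
im=camera('scene')
cv2.imwrite('pics/s12.png',cv2.resize(im[120:300,220:420],None,fx=3.3,fy=3.3,interpolation=cv2.INTER_CUBIC))
E
```

```text
t 16.73 pos [0.6463 0.0938 0.3379] yaw -0.0 zdir [-9.e-04 -2.e-04 -1.e+00] F [-0.9 -0.1  0.4] open mm 69.6 dq 2.17
```

View pics/w12.png

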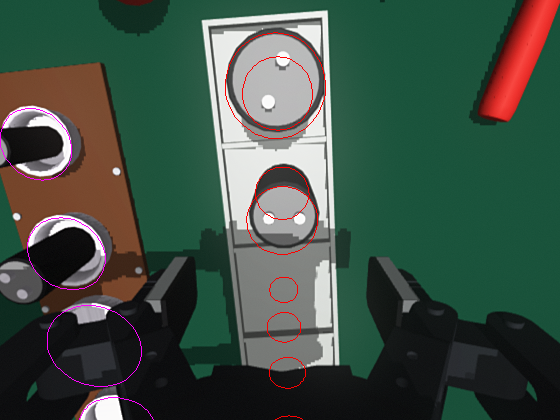

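View pics/s12.png

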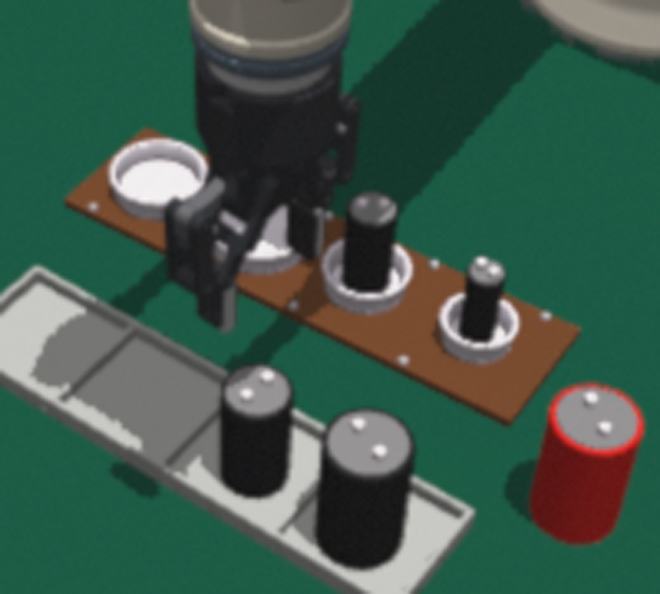

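S is upright in its nest. In the wrist view M is at (283,213) against a prediction of (282,218), which is fine. Grasping M.

>>> carry_out(
  steps=[
    {"x":0.001,"y":0,"z":0.02,"twist":0,"gripper":0.07},
    {"x":0.001,"y":0,"z":0.06,"twist":0,"gripper":0.07},
    {"x":0.001,"y":0,"z":0.095,"twist":0,"gripper":0.07},
    {"x":0.001,"y":0,"z":0.118,"twist":0,"gripper":0.07},
    {"x":0.001,"y":0,"z":0.128,"twist":0,"gripper":0.07},
    {"x":0.001,"y":0,"z":0.13,"twist":0,"gripper":0.07},
    {"x":0.001,"y":0,"z":0.13,"twist":0,"gripper":0.06},
    {"x":0.001,"y":0,"z":0.13,"twist":0,"gripper":0.045},
    {"x":0.001,"y":0,"z":0.13,"twist":0,"gripper":0.035},
    {"x":0.001,"y":0,"z":0.13,"twist":0,"gripper":0.03},
    {"x":0.001,"y":0,"z":0.13,"twist":0,"gripper":0.03},
  ],
  newtons=45,
)

```text
time_s: 18.15
ee_pos: [0.6475, 0.0939, 0.2099]
ee_rot: [[1.0, -0.0, 0.003], [-0.0, -1.0, 0.0], [0.003, -0.0, -1.0]]
contact_force: [-0.0, -0.3, 6.1]
opening: 0.532
```

>>> carry_out(
  steps=[
    {"x":0,"y":0,"z":-0.006,"twist":0,"gripper":0.03},
    {"x":0,"y":0,"z":-0.025,"twist":0,"gripper":0.03},
    {"x":0,"y":0,"z":-0.06,"twist":0,"gripper":0.03},
    {"x":-0.005,"y":0.01,"z":-0.095,"twist":0,"gripper":0.03},
    {"x":-0.02,"y":0.03,"z":-0.12,"twist":0,"gripper":0.03},
    {"x":-0.045,"y":0.06,"z":-0.13,"twist":0,"gripper":0.03},
    {"x":-0.07,"y":0.1,"z":-0.13,"twist":0,"gripper":0.03},
    {"x":-0.095,"y":0.14,"z":-0.13,"twist":0,"gripper":0.03},
    {"x":-0.125,"y":0.18,"z":-0.13,"twist":0,"gripper":0.03},
    {"x":-0.147,"y":0.21,"z":-0.13,"twist":0,"gripper":0.03},
    {"x":-0.158,"y":0.2285,"z":-0.13,"twist":0,"gripper":0.03},
    {"x":-0.158,"y":0.2285,"z":-0.13,"twist":0,"gripper":0.03},
  ],
)

```text
time_s: 19.65
ee_pos: [0.4884, -0.1356, 0.3394]
ee_rot: [[1.0, -0.002, 0.001], [-0.002, -1.0, -0.001], [0.001, 0.001, -1.0]]
contact_force: [0.6, 0.1, -0.2]
opening: 0.527
```

```bash
python3 see.py m .1259 v13; python3 see.py m .1259 v13; python3 st.py
```

```text
t 19.75 pos [ 0.4892 -0.1344  0.3389] yaw -0.01 zdir [ 1.e-03  2.e-04 -1.e+00] F [-0.9 -0.2 -2.2] open mm 45.1 dq 1.05
```

View pics/v13.png

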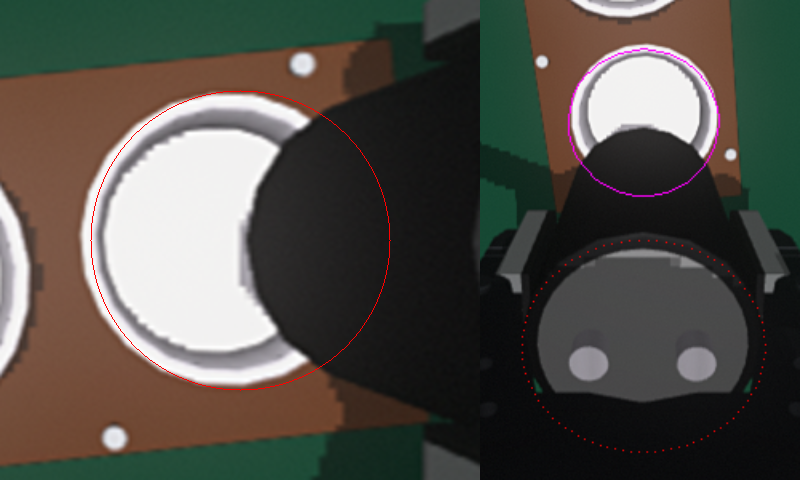

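>>> carry_out(
  steps=[
    {"x":0,"y":0,"z":0.02,"twist":0,"gripper":0.03},
    {"x":0,"y":0,"z":0.055,"twist":0,"gripper":0.03},
    {"x":0,"y":0,"z":0.082,"twist":0,"gripper":0.03},
    {"x":0,"y":0,"z":0.095,"twist":0,"gripper":0.03},
    {"x":0,"y":0,"z":0.104,"twist":0,"gripper":0.03},
    {"x":0,"y":0,"z":0.11,"twist":0,"gripper":0.03},
    {"x":0,"y":0,"z":0.114,"twist":0,"gripper":0.03},
    {"x":0,"y":0,"z":0.117,"twist":0,"gripper":0.03},
    {"x":0,"y":0,"z":0.119,"twist":0,"gripper":0.03},
    {"x":0,"y":0,"z":0.12,"twist":0,"gripper":0.03},
    {"x":0,"y":0,"z":0.121,"twist":0,"gripper":0.03},
    {"x":0,"y":0,"z":0.1215,"twist":0,"gripper":0.03},
  ],
)

```text
time_s: 21.25
ee_pos: [0.4892, -0.1347, 0.2179]
ee_rot: [[1.0, 0.0, 0.001], [0.0, -1.0, -0.0], [0.001, 0.0, -1.0]]
contact_force: [-3.3, 1.3, 7.2]
opening: 0.53
```

>>> carry_out(
  steps=[
    {"x":0,"y":0,"z":0,"twist":0,"gripper":0.048},
    {"x":0,"y":0,"z":0,"twist":0,"gripper":0.054},
    {"x":0,"y":0,"z":0,"twist":0,"gripper":0.062},
    {"x":0,"y":0,"z":-0.005,"twist":0,"gripper":0.065},
    {"x":0,"y":0,"z":-0.03,"twist":0,"gripper":0.07},
    {"x":0,"y":0,"z":-0.07,"twist":0,"gripper":0.085},
    {"x":0.01,"y":-0.01,"z":-0.11,"twist":0,"gripper":0.085},
    {"x":0.03,"y":-0.05,"z":-0.125,"twist":0,"gripper":0.085},
    {"x":0.055,"y":-0.1,"z":-0.125,"twist":0,"gripper":0.085},
    {"x":0.08,"y":-0.15,"z":-0.125,"twist":0,"gripper":0.085},
    {"x":0.105,"y":-0.2,"z":-0.125,"twist":0,"gripper":0.085},
    {"x":0.125,"y":-0.245,"z":-0.125,"twist":0,"gripper":0.085},
  ],
)

```text
time_s: 22.75
ee_pos: [0.6147, 0.1123, 0.3419]
ee_rot: [[1.0, 0.0, 0.0], [0.0, -1.0, 0.0], [0.0, -0.0, -1.0]]
contact_force: [0.6, -0.1, 0.8]
opening: 0.998
```

>>> carry_out(
  steps=[
    {"x":0.015,"y":-0.035,"z":0,"twist":0,"gripper":0.085},
    {"x":0.026,"y":-0.058,"z":0,"twist":0,"gripper":0.085},
    {"x":0.029,"y":-0.064,"z":0,"twist":0,"gripper":0.085},
    {"x":0.029,"y":-0.0645,"z":0,"twist":0,"gripper":0.085},
    {"x":0.029,"y":-0.0645,"z":0,"twist":0,"gripper":0.085},
  ],
)

```text
time_s: 23.38
ee_pos: [0.643, 0.1738, 0.342]
ee_rot: [[1.0, -0.001, 0.0], [-0.001, -1.0, -0.0], [0.0, 0.0, -1.0]]
contact_force: [0.2, -0.5, 0.2]
opening: 0.997
```

```bash
python3 wr.py w14;python3 st.py; python3 - <<'E'
from h import *
im=camera('scene')
cv2.imwrite('pics/s14.png',cv2.resize(im[120:300,220:420],None,fx=3.3,fy=3.3,interpolation=cv2.INTER_CUBIC))
E
```

```text
t 23.43 pos [0.6429 0.1738 0.342 ] yaw -0.07 zdir [ 2.e-04 -2.e-04 -1.e+00] F [-0.2 -0.2 -0.5] open mm 85.3 dq 0.14
```

View pics/w14.png

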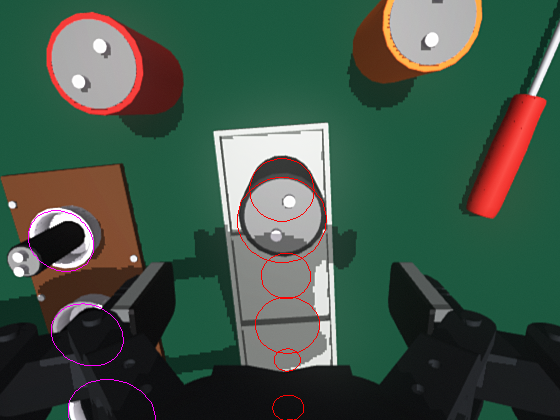

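View pics/s14.png

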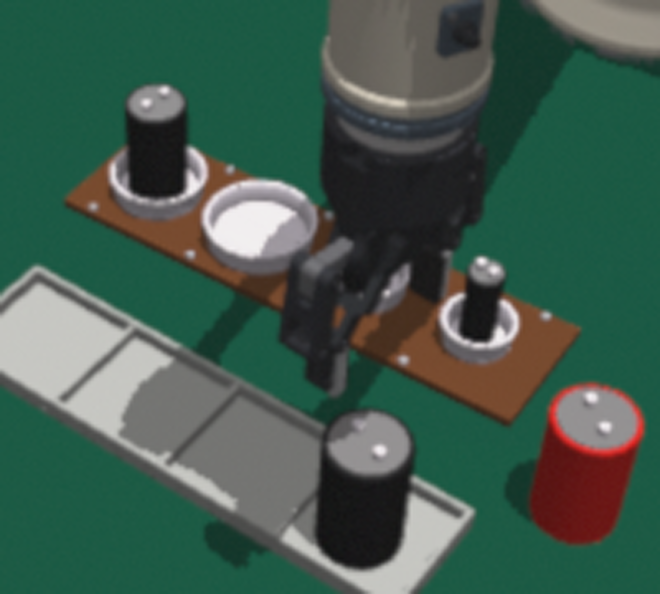

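M is seated. L sits about 4 mm further in +y than planned, so I'll shift 2 mm (the average of the two cameras) and grasp.

>>> carry_out(
  steps=[
    {"x":0,"y":-0.002,"z":0.02,"twist":0,"gripper":0.085},
    {"x":0,"y":-0.002,"z":0.06,"twist":0,"gripper":0.085},
    {"x":0,"y":-0.002,"z":0.095,"twist":0,"gripper":0.085},
    {"x":0,"y":-0.002,"z":0.116,"twist":0,"gripper":0.085},
    {"x":0,"y":-0.002,"z":0.125,"twist":0,"gripper":0.085},
    {"x":0,"y":-0.002,"z":0.127,"twist":0,"gripper":0.085},
    {"x":0,"y":-0.002,"z":0.127,"twist":0,"gripper":0.07},
    {"x":0,"y":-0.002,"z":0.127,"twist":0,"gripper":0.055},
    {"x":0,"y":-0.002,"z":0.127,"twist":0,"gripper":0.045},
    {"x":0,"y":-0.002,"z":0.127,"twist":0,"gripper":0.04},
    {"x":0,"y":-0.002,"z":0.127,"twist":0,"gripper":0.04},
  ],
  newtons=55,
)

```text
time_s: 24.85
ee_pos: [0.6434, 0.177, 0.2166]
ee_rot: [[1.0, 0.0, 0.003], [0.0, -1.0, 0.001], [0.003, -0.001, -1.0]]
contact_force: [-1.1, 0.2, 5.3]
opening: 0.643
```

>>> carry_out(
  steps=[
    {"x":0,"y":0,"z":-0.006,"twist":0,"gripper":0.04},
    {"x":0,"y":0,"z":-0.025,"twist":0,"gripper":0.04},
    {"x":0,"y":0,"z":-0.06,"twist":0,"gripper":0.04},
    {"x":-0.005,"y":0.01,"z":-0.095,"twist":0,"gripper":0.04},
    {"x":-0.02,"y":0.03,"z":-0.12,"twist":0,"gripper":0.04},
    {"x":-0.045,"y":0.06,"z":-0.13,"twist":0,"gripper":0.04},
    {"x":-0.07,"y":0.1,"z":-0.13,"twist":0,"gripper":0.04},
    {"x":-0.1,"y":0.14,"z":-0.13,"twist":0,"gripper":0.04},
    {"x":-0.13,"y":0.18,"z":-0.13,"twist":0,"gripper":0.04},
    {"x":-0.155,"y":0.208,"z":-0.13,"twist":0,"gripper":0.04},
    {"x":-0.165,"y":0.2195,"z":-0.13,"twist":0,"gripper":0.04},
    {"x":-0.165,"y":0.2195,"z":-0.13,"twist":0,"gripper":0.04},
  ],
)

```text
time_s: 26.35
ee_pos: [0.4778, -0.043, 0.3455]
ee_rot: [[1.0, -0.001, 0.001], [-0.001, -1.0, 0.0], [0.001, -0.0, -1.0]]
contact_force: [0.6, 1.7, -4.0]
opening: 0.645
```

```bash
python3 see.py l .1226 v15; python3 see.py l .1226 v15; python3 st.py
```

```text
t 26.45 pos [ 0.4785 -0.0421  0.3451] yaw 0.03 zdir [ 8.e-04  5.e-04 -1.e+00] F [ 0.1  0.5 -3.6] open mm 55.2 dq 0.73
```

View pics/v15.png

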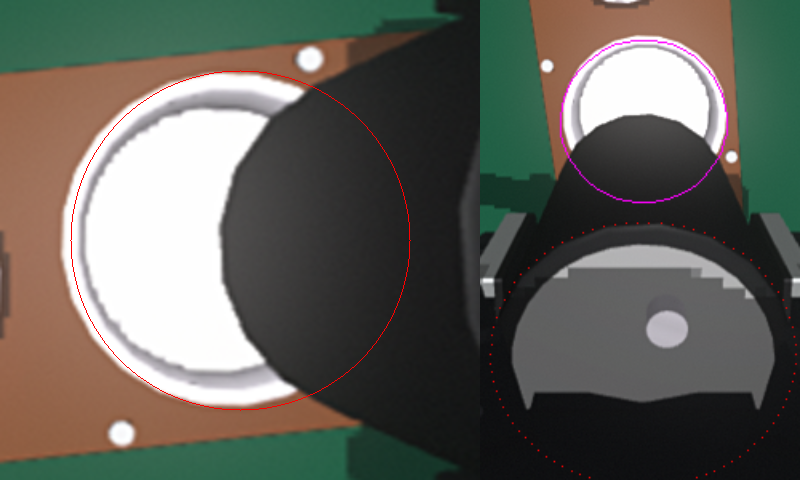

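>>> carry_out(
  steps=[
    {"x":0.0005,"y":0.0005,"z":0.02,"twist":0,"gripper":0.04},
    {"x":0.0005,"y":0.0005,"z":0.055,"twist":0,"gripper":0.04},
    {"x":0.0005,"y":0.0005,"z":0.082,"twist":0,"gripper":0.04},
    {"x":0.0005,"y":0.0005,"z":0.095,"twist":0,"gripper":0.04},
    {"x":0.0005,"y":0.0005,"z":0.104,"twist":0,"gripper":0.04},
    {"x":0.0005,"y":0.0005,"z":0.11,"twist":0,"gripper":0.04},
    {"x":0.0005,"y":0.0005,"z":0.114,"twist":0,"gripper":0.04},
    {"x":0.0005,"y":0.0005,"z":0.117,"twist":0,"gripper":0.04},
    {"x":0.0005,"y":0.0005,"z":0.119,"twist":0,"gripper":0.04},
    {"x":0.0005,"y":0.0005,"z":0.12,"twist":0,"gripper":0.04},
    {"x":0.0005,"y":0.0005,"z":0.121,"twist":0,"gripper":0.04},
    {"x":0.0005,"y":0.0005,"z":0.121,"twist":0,"gripper":0.04},
  ],
)

```text
time_s: 27.95
ee_pos: [0.4786, -0.0432, 0.2246]
ee_rot: [[1.0, -0.0, 0.001], [-0.0, -1.0, -0.0], [0.001, 0.0, -1.0]]
contact_force: [-4.2, -0.8, 2.1]
opening: 0.642
```

>>> carry_out(
  steps=[
    {"x":0,"y":0,"z":0.0005,"twist":0,"gripper":0.04},
    {"x":0,"y":0,"z":0.0005,"twist":0,"gripper":0.058},
    {"x":0,"y":0,"z":0.0005,"twist":0,"gripper":0.064},
    {"x":0,"y":0,"z":0.0005,"twist":0,"gripper":0.072},
    {"x":0,"y":0,"z":-0.005,"twist":0,"gripper":0.075},
    {"x":0,"y":0,"z":-0.03,"twist":0,"gripper":0.075},
    {"x":0,"y":0,"z":-0.07,"twist":0,"gripper":0.075},
    {"x":0,"y":0,"z":-0.12,"twist":0,"gripper":0.075},
    {"x":0,"y":0.02,"z":-0.16,"twist":0,"gripper":0.075},
    {"x":0.0,"y":0.07,"z":-0.18,"twist":0,"gripper":0.075},
    {"x":0.0,"y":0.13,"z":-0.18,"twist":0,"gripper":0.075},
    {"x":0.0,"y":0.19,"z":-0.18,"twist":0,"gripper":0.075},
  ],
)

```text
time_s: 29.45
ee_pos: [0.4784, -0.2347, 0.4048]
ee_rot: [[1.0, 0.001, 0.002], [0.001, -1.0, -0.001], [0.002, 0.001, -1.0]]
contact_force: [0.4, -0.7, -0.7]
opening: 0.881
```

>>> carry_out(
  steps=[
    {"x":0,"y":0.05,"z":0,"twist":0,"gripper":0.075},
    {"x":0,"y":0.1,"z":0,"twist":0,"gripper":0.075},
    {"x":0,"y":0.12,"z":0,"twist":0,"gripper":0.075},
    {"x":0,"y":0.12,"z":0,"twist":0,"gripper":0.075},
    {"x":0,"y":0.12,"z":0,"twist":0,"gripper":0.075},
  ],
)

```text
time_s: 30.08
ee_pos: [0.4789, -0.352, 0.4041]
ee_rot: [[1.0, 0.001, 0.0], [0.001, -1.0, 0.0], [0.0, -0.0, -1.0]]
contact_force: [0.3, -0.3, 0.3]
opening: 0.884
```

```bash
python3 st.py; python3 - <<'E'
from h import *
N=dict(xs=(.4582,.1349),s=(.4675,.0449),l=(.4788,-.044),m=(.4892,-.1354))
a=camera('scene');b=camera('top')
cv2.imwrite('pics/f_s.png',a);cv2.imwrite('pics/f_t.png',b)
f=3.8
def crop(im,x0,y0,w,h,c):
    o=cv2.resize(im[y0:y0+h,x0:x0+w],None,fx=f,fy=f,interpolation=cv2.INTER_CUBIC)
    for k in N:
        cv2.polylines(o,[np.int32((circ(c,*N[k],.012+H[k],D[k]/2)+.5-[x0,y0])*f-.5)],True,(0,0,255),1)
    return o
cv2.imwrite('pics/f_s2.png',crop(a,225,100,200,150,calibration('scene')))
cv2.imwrite('pics/f_t2.png',crop(b,175,205,200,100,calibration('top')))
E
```

```text
t 30.07 pos [ 0.4789 -0.352   0.4041] yaw 0.07 zdir [ 4.e-04  4.e-04 -1.e+00] F [ 0.3 -0.3  0.3] open mm 75.5 dq 0.6
```

View pics/f_s2.png

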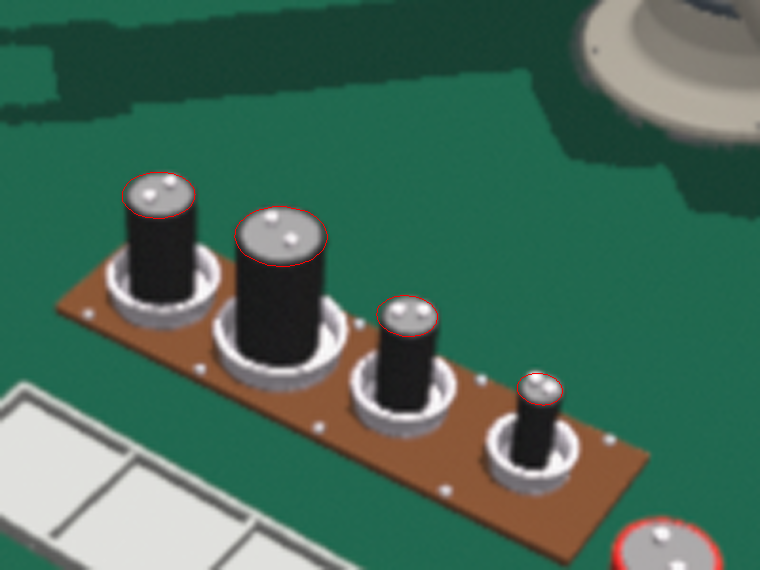

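View pics/f_t2.png

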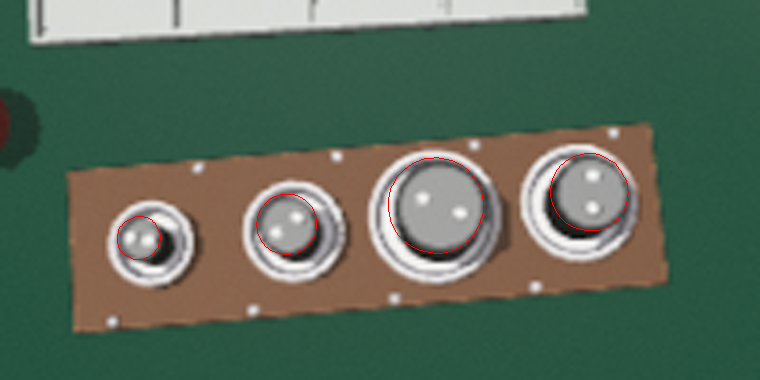

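View pics/f_t.png

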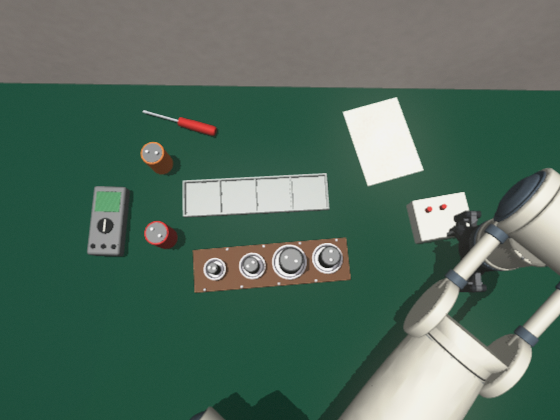

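All four cans stand upright at nest-floor height: their tops match the predicted circles in both cameras. The rack is empty, and the gripper hangs free well above the terminal box. Handing in.

```bash
python3 - <<'E'
from workcell import *
print(sign_off())
E
```

```text
the job is handed in; nothing more can be done
None
```

All four cans are in their matching nests (XS, S, M, then L), and I handed the job in at about 30 s of the 93 s allowed. Each was lowered slowly until it touched the floor of its nest, released at about 2–8 N, and the gripper backed away empty.

**Placement:** in the last scene and top pictures, all four can tops match where they should be for cans standing upright on the nest floors. For each can, the arm height at contact put its underside at 12 mm, the nest floor height. The rack is empty.

**Other objects:** I never went near the multimeter or touched the two look-alike cans. I parked the gripper over the terminal box with its fingertips about 15 cm clear. It looks unmoved in the last top picture, though the arm hides part of it.

**Disagreements:**
- **Cameras:** the wrist and top cameras differed by about 2–4 mm along y. I aimed between the two, within the 7 mm clearance.
- **Arm position:** the measured position sat about 1–3 mm off the commanded one, which I allowed for when aiming.
- **Sideways force:** the readings showed up to about 4.5 N at set-down, but no can looked tilted afterwards.
- **Refused call:** the first move call was rejected for its format, and nothing moved.

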